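Uncouple the tool trailer from its parking post

TASK

Uncouple the stall's little tool trailer from its parking post: draw the safety pin up out of the latch and hang it by its loop on the keeper peg on the side of the drawbar. Then pull the latch knob out sideways against its spring and, with the latch held out, lift the coupler off the ball until its rim is about 20 mm or more above the top of the ball. Finish while holding the drawbar up there, still, with the pin hanging on its peg; do not push the hammer, jar or tape roll about.

Things in the scene. Friction and masses are not known exactly. Their poses are not given: they have to be found in the camera images.
- post: Fixed grey steel post, base plate 140 mm square, tube 60 mm square, 50 mm tow ball on top (centre 200 mm up). Origin on the paving under the ball. Its x points level to the latch side of the coupler, y level along the drawbar from ball to trailer, z up. The coupler sits on the ball at the start, so the whole trailer lies in line with these axes.
- ball_top (a point): Highest point of the tow ball, 225 mm above the paving; inside the coupler at the start.
- drawbar: Trailer drawbar: steel coupler head (74 mm round, top 234 mm up), 40 mm square tube (top 225 mm up), bed. Origin in the socket at the ball's centre, axes as the post's when coupled. Tips about the wheel axle, 1200 mm from the ball, 200 mm up. Raised 80 mm it tips only 0.067 rad: near the ball it goes straight up. Weighs 8 to 13 N at the coupler; sinks back if let go. Locked to the ball until the latch is out.
- coupler (a point): Centre of the lower rim of the coupler's round socket; 60 mm below the ball's top when coupled, so raised by 60 mm it is level with the ball's top.
- latch (a joint): Travel (m) of the spring latch, sideways out of the coupler along the post's +x: 0 shut, 0.020 fully out; the ball is free from about 0.009 on. The spring pulls it shut with 7 N at 0 and 14 N fully out. With the pin in, it gives only about 1 mm.
- latch_knob (a point): Centre of the black upright knob on the cranked end of the latch bolt: cylinder 28 mm across, 36 mm high, on a 13 mm stem; 130 mm from the ball's axis along the post's x, 235 mm up. Grip it from above across any diameter. Pulled along the post's +x it draws the latch; the drawbar can be lifted by it.
- pin_loop (a point): Centre of the upright loop of the loose steel pin (about 90 g): 8 mm bar, 40 mm wide over its straight sides (this y), 48 mm high, opening 24 x 32 mm, x through the opening. Below: 18 mm collar, 8 mm shank, foot 68 mm below this point. At the start the shank is 40 mm deep in the latch guide, 78 mm from the ball's axis along the post's x, loop turned up to 0.35 rad. Draws straight up.
- peg (a point): Mid point, on the axis, of the keeper peg: 9 mm bar standing out level from the drawbar tube along the post's +x (this x), 170 mm from the ball, 210 mm up. Tube face 28 mm behind this point; straight to 18 mm beyond it, then the tip bends up (28 mm beyond, top 12.5 mm above the axis). The loop goes on over the tip along -x; hung, its centre is about 12 mm below the axis.
- hammer: Bystander: hammer with wooden handle, 260 mm long, lying on the paving. Origin under its middle, handle to its -x.
- jar: Bystander: closed glass jar, 80 mm in diameter, 100 mm high, standing. Origin at the centre of its underside.
- tape: Bystander: roll of tape, 100 mm across, 45 mm high, lying flat. Origin at the centre of its underside.
Mind the look-alikes: they are no part of the job. Of the things like the part that bears pin_loop, leave any that is purple; of the rest the smaller one is meant.

How it is judged:
By the outcome, as a careful person would: the job done as asked, in the order asked, and still so for the second after the job is handed in, while the arm keeps its last pose, push and grip.
It also fails if it takes over 53 s, if anything falls off the work surface, if the arm or the gripper's body presses on something with over 40 N, if the wrist force passes 120 N, or if a joint passes its speed limit or range.

ROBOT

A 6-joint arm with a two-finger parallel gripper is mounted at the origin on the work surface. World frame = base frame: x ahead of the robot, y to its left, z up, the work surface at z = 0. Lengths are in mm, angles in degrees, forces in N, time in s.
With the tool pointing down it reaches from about 350 to 850 mm from the base axis. Payload 8.1 kg.
Tool frame: the origin (TCP) lies midway between the tips of the shut fingers; the grasp point (between the pads) lies 19 mm behind it; z points along the fingers, y is the direction in which the jaws open and shut (so a half turn about z gives the same grasp; the last joint's range is limited). The gripper opens to 85 mm and grips with 20 to 120 N. Pads are 22 mm wide; open, the fingers measure 114 mm over their backs; the gripper's body (76 mm by 85 mm) begins 54 mm behind the grasp point. The pads swing forward as they close: fully open they stand 13 mm farther back than shut.
Start: joints at [-81.498, 7.471, 85.268, -0, 87.261, -4.893], TCP at [139.026, -583.676, 231.292] pointing down, gripper open.
Joint ranges: [-169.43, 169.43], [-51.17, 129.36], [1.28, 143.12], [-76.62, 256.62], [0, 156.53], [-152.29, 152.29]. Speed limits (degrees/s): [136.94, 136.94, 159.86, 180, 180, 180].

INTERFACE

Orientations are given as [roll, pitch, yaw] about the fixed x, y, z axes, in that order (R = Rz(yaw) Ry(pitch) Rx(roll)).
In Python, from bench import r gives the robot as it stands.
- The arm moves only by the tool carry_out, never from a script. Its argument "increments" is a list of rows, each a list of 3 entries, a list of its own where there are three numbers: the shift along the tool's x, y, z in m, then the turn, a rotation vector about the tool's x, y, z in rad, then the closure, from 0 (fully open) to 1 (shut). A call has 1 to 12 rows; each row shifts and turns the pose as measured when the row begins, along the tool's axes as they then stand; what a row does not reach is not made up. A row lasts 1/10 s, in which the tool goes at most 50 mm and 8.59 degrees, less where a joint would pass 70% of its speed; a pose out of reach is approached as far as the arm can. A call with a gripper value outside its range is refused whole. The fingers move at their own pace and stop on an object; "newtons" is the grip in N (left out, the last holds). Time passes only in rows, so rows that do not move let the fingers close. It gives the time, the measured TCP pose, the force and the opening at its end, in the units of the state.
- r.sense(): the state, without advancing time (a new reading comes with each control period).
- r.snapshot(name): name is "side" or "top"; returns a dict with "image" (384x512x3 uint8, blue, green, red), "vertical_fov" (degrees; the focal length in pixels is half the picture's height over the tangent of half this angle, whatever the lens; pixels are square), "cx", "cy" (the principal point, pixels), "rvec" (rotation vector, rad) and "tvec" (3), from world to camera coordinates, as OpenCV has them. Camera axes: x right, y down, z forward; pixel columns grow to the right and rows downward; lengths in mm; the calibration is good to about 2 mm. A picture is of the moment at which its call begins. There is no depth.
- r.hand_in(): hands the job in, once; it reports no verdict.
The state is a dict: "time": time; "joint_pos": joint angles; "qd": joint speeds; "joint_efforts": joint torques, N m; "tool_pos": TCP position; "tcp_rot": TCP orientation; "ft_force": force on the tool from outside, world axes, zero at the start; "wrist_torque": the same for the moment, N m; "finger_gap": finger opening in mm.
Only numpy, scipy, OpenCV 4.12 (cv2) and the standard library are available. Lean on these libraries where they do the work, as an engineer would, in place of code of your own. Each camera call takes 0.05 s, during which the arm holds its last target.

## Working session

There is one attempt and no reset: what is moved stays moved. The work goes in short steps, Python scripts to look and compute and a tool call to move; the robot and the scene stay as the last step left them, time stands still between calls to the robot, and variables do not carry over. Pictures are saved under pics/ and viewed, and the job is handed in when it is done.

Besides the shell and the picture viewer there is one more tool, called as name(argument=value, ...), one argument or row to a line, values as JSON. carry_out: Moves the arm, as the interface text tells. Its arguments: {"type":"object","properties":{"increments":{"type":"array"},"newtons":{"type":"number"}},"required":["increments"]}

```bash
mkdir -p pics; ls; cat > h.py <<'E'
import numpy as np, cv2, pickle, os
from scipy.spatial.transform import Rotation as Ro
from bench import r
def snap(n,f):
    s=r.snapshot(n); cv2.imwrite('pics/'+f+'.png',s['image']); pickle.dump(s,open('pics/'+f+'.pkl','wb')); return s
def load(f): return pickle.load(open('pics/'+f+'.pkl','rb'))
def KRt(s):
    f=s['image'].shape[0]/2/np.tan(np.radians(s['vertical_fov']/2))
    K=np.array([[f,0,s['cx']],[0,f,s['cy']],[0,0,1.]]); R=cv2.Rodrigues(np.array(s['rvec'],float))[0]
    return K,R,np.array(s['tvec'],float).ravel()
def ray(s,u,v):
    K,R,t=KRt(s); c=-R.T@t; d=R.T@np.linalg.solve(K,[u,v,1.]); return c,d/np.linalg.norm(d)
def onz(s,u,v,z):
    c,d=ray(s,u,v); return c+d*(z-c[2])/d[2]
def proj(s,P):
    K,R,t=KRt(s); p=(np.atleast_2d(P)@R.T+t)@K.T; return p[:,:2]/p[:,2:]
def tri(s1,p1,s2,p2):
    c1,d1=ray(s1,*p1);c2,d2=ray(s2,*p2)
    A=np.stack([d1,-d2],1); k=np.linalg.lstsq(A,c2-c1,rcond=None)[0]
    a=c1+k[0]*d1;b=c2+k[1]*d2; return (a+b)/2,np.linalg.norm(a-b)
E
python3 - <<'E'
from h import *
for n in('side','top'):
    s=snap(n,n+'0'); K,R,t=KRt(s); print(n,K[0,0],s['cx'],s['cy'],-R.T@t, R[2])
    cv2.imwrite('pics/'+n+'0b.png',cv2.resize(s['image'],(800,600),interpolation=cv2.INTER_CUBIC))
st=r.sense();print(st)
E
```

```text
pics
side 409.1905814344706 254.68338759151735 198.46991200441428 [512.65222076 826.37216848 810.18594009] [ 0.04010176 -0.80445492 -0.59265853]
top 444.4578501541217 258.70659419807737 184.48439212787662 [ 463.12392252  -48.13171355 1563.91596989] [ 5.06893611e-02  5.26948878e-05 -9.98714467e-01]
{'time': 0.1, 'joint_pos': array([-8.14967407e+01,  7.51292481e+00,  8.53229736e+01,  8.88070572e-04,
        8.72620054e+01, -4.89301537e+00]), 'qd': array([-0.11899662, -0.18959966, -0.17875085, -0.01243339, -0.03223569,
        0.02286334]), 'joint_efforts': array([ 1.84894001e-03, -5.70951998e+01, -5.01942766e+01, -2.58160043e-05,
        8.12412385e-03,  1.15871174e-05]), 'tool_pos': array([ 138.96455794, -583.173466  ,  230.32761974]), 'tcp_rot': array([-1.79902529e+02, -9.23449709e-03,  1.33962236e+01]), 'ft_force': array([-0.22988542,  0.26787461, -0.10234262]), 'wrist_torque': array([ 0.0082311 ,  0.00527225, -0.04049362]), 'finger_gap': 85.31211720824032}
```

View pics/side0b.png

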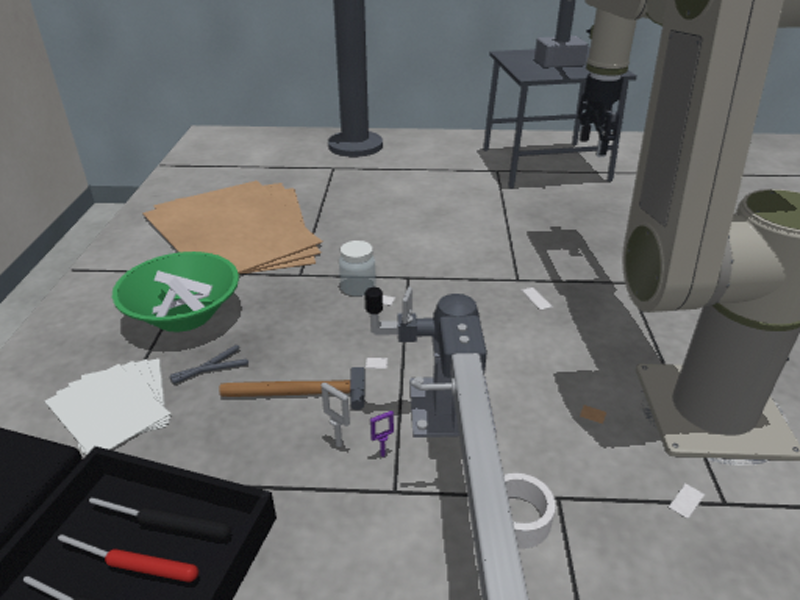

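View pics/top0b.png

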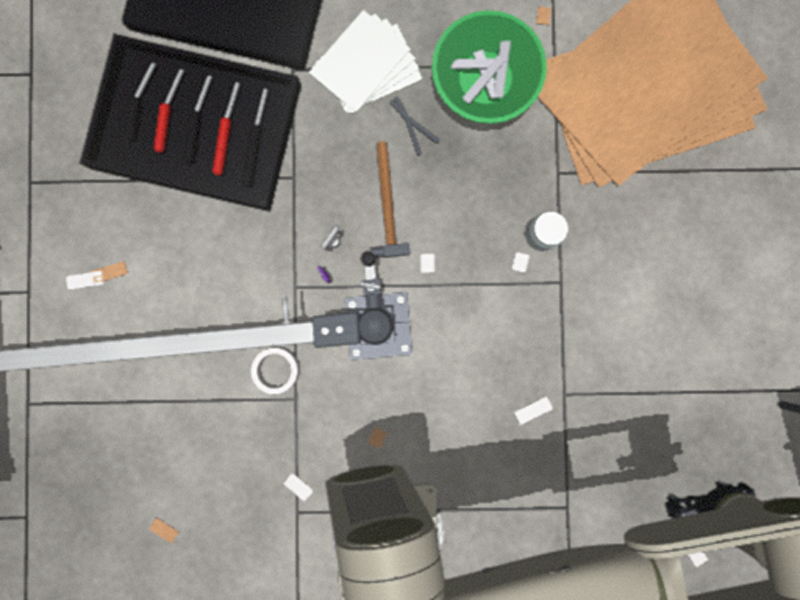

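```bash
python3 - <<'E'
from h import *
a=load('side0')['image'][170:300,190:320]; b=load('top0')['image'][140:240,160:290]
cv2.imwrite('pics/c1.png',cv2.resize(a,None,fx=4.6,fy=4.6,interpolation=cv2.INTER_CUBIC))
cv2.imwrite('pics/c2.png',cv2.resize(b,None,fx=6,fy=6,interpolation=cv2.INTER_CUBIC))
E
```

```text
(no output)
```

View pics/c1.png

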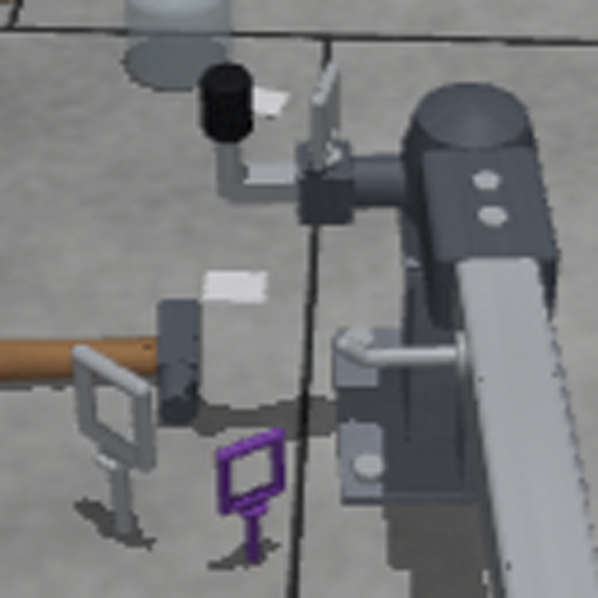

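View pics/c2.png

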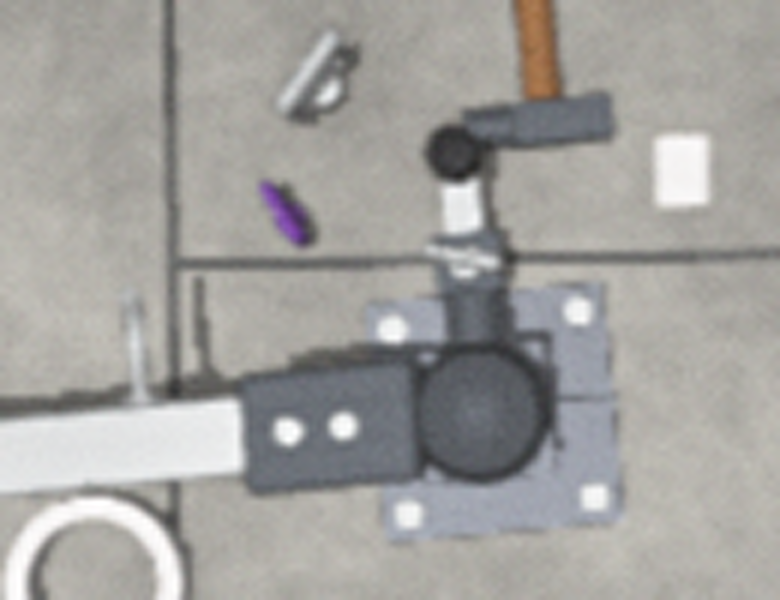

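```bash
python3 - <<'E'
from h import *
s=load('side0');t=load('top0')
T=lambda x,y:(160+x/6-0.4,140+y/6-0.4)
S=lambda x,y:(190+x/4.6-0.4,170+y/4.6-0.4)
ball=onz(t,*T(483,412),234);knob=onz(t,*T(454,152),253)
print('ball',ball,'knob',knob)
d=(knob-ball)[:2];print(np.hypot(*d),np.degrees(np.arctan2(d[1],d[0])))
# bolts of plate -> centre on plate, z~12
b=[onz(t,*T(*p),15) for p in((392,328),(578,311),(595,497),(408,515))];print('plate',np.mean(b,0),[np.degrees(np.arctan2(*(b[1]-b[0])[[1,0]])),np.degrees(np.arctan2(*(b[2]-b[3])[[1,0]]))])
print(b)
print('knob tri',tri(t,T(454,152),s,S(227,72)))
print('pegtip',tri(t,T(133,295),s,S(345,335)));print('pegbase',tri(t,T(141,398),s,S(463,354)))
for z in(210,):print(onz(t,*T(133,295),z),onz(t,*T(141,398),z))
print('pin ends',tri(t,T(432,248),s,S(320,105)),tri(t,T(496,268),s,S(330,72)))
for z in (280,290,300):print([onz(t,*T(*p),z) for p in((430,248),(497,268))])
# tube axis
for p in ((241,440),(0,455)):
  print(onz(t,*T(*p),225))
E
```

```text
ball [460.50256862   8.83171014 234.        ] knob [588.87095504  20.24621902 253.        ]
128.87487592059566 5.081372857265032
plate [459.62400324  12.27444128  15.        ] [np.float64(-85.82763756877095), np.float64(-85.56704622988646)]
[array([509.76562303,  70.2833143 ,  15.        ]), array([517.66036651, -37.93730012,  15.        ]), array([409.73792099, -45.83815078,  15.        ]), array([401.33210244,  62.58990172,  15.        ])]
knob tri (array([589.61372587,  20.20527207, 254.35601041]), np.float64(1.7384543350737462))
pegtip (array([523.28378253, 184.55023779, 222.58358774]), np.float64(1.5159672881384032))
pegbase (array([470.04542329, 182.96231316, 211.55264844]), np.float64(1.3444984585731174))
[523.08247465 186.74273915 210.        ] [470.7250505  183.18503667 210.        ]
pin ends (array([541.83704653,  32.40159059, 243.50692687]), np.float64(0.7321350053969504)) (array([534.55458507,   0.84973024, 242.5305158 ]), np.float64(5.623672799990888))
[array([540.03592012,  31.13942115, 280.        ]), array([529.78447725,  -1.01113304, 280.        ])]
[array([539.43687782,  30.5220043 , 290.        ]), array([529.26528007,  -1.37813978, 290.        ])]
[array([538.83783552,  29.90458746, 300.        ]), array([528.74608289,  -1.74514651, 300.        ])]
[448.69749908 130.7103112  225.        ]
[443.40931176 251.54938273 225.        ]
```

```bash
python3 - <<'E'
from h import *
s=load('side0');t=load('top0')
b=np.array([460,10.]);th=np.radians(4.5);R=lambda x,y:b+np.array([x*np.cos(th)-y*np.sin(th),x*np.sin(th)+y*np.cos(th)])
print('pin',R(78,0),'knob',R(130,0),'peg',R(48,170),'tip',R(76,170))
for yaw in(-15,):
  c=R(78,0);u=np.array([-np.sin(np.radians(yaw)),np.cos(np.radians(yaw))])
  for z in (265,255,245,235):
    P=[np.r_[c+k*20*u,zz] for k in(1,-1) for zz in(z+24,z-24)]
    print(z,((proj(s,P)-[190,170])*4.6+2).round().tolist(),((proj(t,P)-[160,140])*6+2).round().tolist())
print(((proj(s,[np.r_[R(130,0),253],np.r_[R(130,0),217],np.r_[R(0,0),234],np.r_[R(76,170),218]])-[190,170])*4.6+2).round().tolist())
print(((proj(t,[np.r_[R(130,0),253],np.r_[R(130,0),217],np.r_[R(0,0),234],np.r_[R(76,170),218]])-[160,140])*6+2).round().tolist())
a=s['image'][175:220,230:290]
cv2.imwrite('pics/c3.png',cv2.resize(a,None,fx=12,fy=12,interpolation=cv2.INTER_NEAREST))
E
```

```text
pin [537.75955203  16.11980947] knob [589.59925339  20.19968244] peg [494.51398575 183.24198333] tip [522.42767109 185.43883801]
265 [[317.0, 35.0], [317.0, 112.0], [340.0, -6.0], [339.0, 71.0]] [[419.0, 241.0], [426.0, 247.0], [500.0, 261.0], [504.0, 266.0]]
255 [[317.0, 51.0], [317.0, 128.0], [340.0, 11.0], [339.0, 86.0]] [[421.0, 242.0], [427.0, 248.0], [501.0, 262.0], [505.0, 267.0]]
245 [[317.0, 68.0], [317.0, 143.0], [340.0, 27.0], [339.0, 101.0]] [[422.0, 243.0], [428.0, 249.0], [502.0, 263.0], [505.0, 268.0]]
235 [[317.0, 84.0], [317.0, 159.0], [340.0, 43.0], [339.0, 116.0]] [[423.0, 244.0], [430.0, 250.0], [503.0, 264.0], [506.0, 269.0]]
[[229.0, 74.0], [231.0, 130.0], [476.0, 99.0], [348.0, 344.0]]
[[454.0, 150.0], [457.0, 157.0], [480.0, 413.0], [132.0, 295.0]]
```

View pics/c3.png

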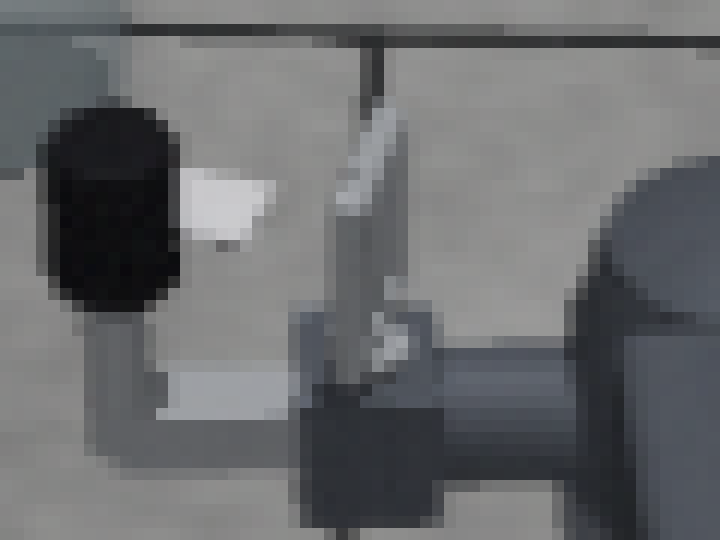

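carry_out(
  increments=[
    [[0,0,-0.03],[0,0,0.124],0.25],
    [[0,0,-0.03],[0,0,0.124],0.25],
    [[0,0,-0.03],[0,0,0.124],0.25],
    [[0,0,-0.03],[0,0,0.124],0.25],
    [[0.0153,-0.0455,0],[0,0,0],0.25],
    [[0.0153,-0.0455,0],[0,0,0],0.25],
    [[0.0153,-0.0455,0],[0,0,0],0.25],
    [[0.0153,-0.0455,0],[0,0,0],0.25],
    [[0.0153,-0.0455,0],[0,0,0],0.25],
    [[0.0153,-0.0455,0],[0,0,0],0.25],
    [[0.0153,-0.0455,0],[0,0,0],0.25],
    [[0.0153,-0.0455,0],[0,0,0],0.25],
  ],
  newtons=40,
)

```text
time: 1.3
tool_pos: [361.0, -259.2, 349.1]
tcp_rot: [-179.2, 0.5, -16.9]
ft_force: [0.6, -0.6, -0.2]
finger_gap: 63.7
```

```bash
cat >> h.py <<'E'
def go(x,y,z,yaw):
    st=r.sense(); R0=Ro.from_euler('xyz',st['tcp_rot'],degrees=True)
    d=R0.inv().apply(np.array([x,y,z])-st['tool_pos'])/1000
    w=(R0.inv()*Ro.from_euler('xyz',[180,0,yaw],degrees=True)).as_rotvec()
    print('pos',st['tool_pos'].round(1),'shift',d.round(4),'turn',w.round(3),'F',st['ft_force'].round(1),'gap',round(float(st['finger_gap']),1))
E
python3 -c "
from h import *
go(537.8,16.1,330,-15)"
```

```text
pos [ 361.  -259.2  349.1] shift [ 0.0895 -0.3145  0.0229] turn [-0.015  0.008 -0.033] F [ 0.6 -0.6 -0.2] gap 63.7
```

carry_out(
  increments=[
    [[0.0128,-0.0449,0.003],[-0.015,0.008,-0.033],0.25],
    [[0.0128,-0.0449,0.003],[0,0,0],0.25],
    [[0.0128,-0.0449,0.003],[0,0,0],0.25],
    [[0.0128,-0.0449,0.003],[0,0,0],0.25],
    [[0.0128,-0.0449,0.003],[0,0,0],0.25],
    [[0.0128,-0.0449,0.003],[0,0,0],0.25],
    [[0.0128,-0.0449,0.003],[0,0,0],0.25],
    [[0,0,0],[0,0,0],0.25],
  ],
)

```text
time: 2.1
tool_pos: [534.5, 39.4, 324.2]
tcp_rot: [180.0, 0.1, -14.6]
ft_force: [-1.2, -0.6, -0.2]
finger_gap: 64.0
```

```bash
python3 -c "
from h import *
go(537.8,16.1,300,-15)
s=snap('side','s1');t=snap('top','t1')
a=s['image'][120:250,190:320]; b=t['image'][120:250,160:310]
a=cv2.resize(a,None,fx=4,fy=4,interpolation=cv2.INTER_CUBIC)
cv2.imwrite('pics/c4.png',a)"
```

```text
pos [534.5  39.4 324.2] shift [0.0091 0.0217 0.0242] turn [0.001 0.002 0.007] F [-1.2 -0.6 -0.2] gap 64.0
```

View pics/c4.png

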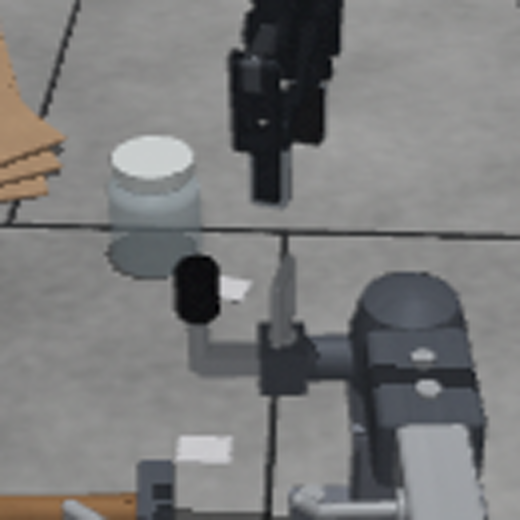

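carry_out(
  increments=[
    [[0.0046,0.011,0.012],[0,0,0],0.25],
    [[0.0046,0.011,0.012],[0,0,0.007],0.25],
    [[0,0,0.015],[0,0,0],0.25],
    [[0,0,0.015],[0,0,0],0.25],
    [[0,0,0.0],[0,0,0],0.25],
  ],
)

```text
time: 2.7
tool_pos: [534.9, 4.0, 265.9]
tcp_rot: [179.8, 0.1, -15.6]
ft_force: [-0.5, -0.1, 0.1]
finger_gap: 64.2
```

```bash
python3 -c "
from h import *
go(537.8,16.1,208,-15)
s=snap('side','s2');t=snap('top','t2')
a=s['image'][120:250,190:320]; b=t['image'][120:250,160:310]
a=cv2.resize(a,None,fx=4,fy=4,interpolation=cv2.INTER_CUBIC)
cv2.imwrite('pics/c5.png',a)"
```

```text
pos [534.9   4.  265.9] shift [-0.0003 -0.0126  0.0578] turn [ 0.004  0.002 -0.01 ] F [-0.5 -0.1  0.1] gap 64.2
```

View pics/c5.png

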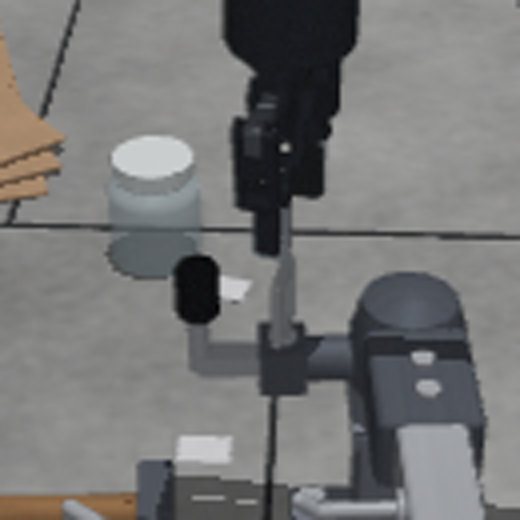

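carry_out(
  increments=[
    [[0,-0.0125,0.0],[0.004,0,-0.01],0.25],
    [[0,0,0],[0,0,0],0.25],
    [[0,0,0],[0,0,0],0.25],
  ],
)

```text
time: 3.1
tool_pos: [540.5, 18.2, 270.7]
tcp_rot: [-179.9, -0.3, -14.9]
ft_force: [0.1, -0.2, -1.1]
finger_gap: 64.0
```

```bash
python3 -c "
from h import *
go(537.8,16.1,208,-15)
s=snap('side','s2b')
a=s['image'][150:215,230:300]
a=cv2.resize(a,None,fx=9,fy=9,interpolation=cv2.INTER_NEAREST)
cv2.imwrite('pics/c6.png',a)
st=r.sense();p=st['tool_pos'];R=Ro.from_euler('xyz',st['tcp_rot'],degrees=True).as_matrix()
for q in ([0,-32,-10],[11,-32,-10],[-11,-32,-10],[0,-46,-10]): print(q,(proj(s,p+R@np.array(q))-[230,150])*9+4)
"
```

```text
pos [540.5  18.2 270.7] shift [-0.0024  0.0028  0.0627] turn [-0.002 -0.005  0.002] F [ 0.1 -0.2 -1.1] gap 64.0
[0, -32, -10] [[235.93386132 304.19312413]]
[11, -32, -10] [[194.95930945 296.83075311]]
[-11, -32, -10] [[277.14163577 311.59740094]]
[0, -46, -10] [[219.28140241 333.89252989]]
```

View pics/c6.png

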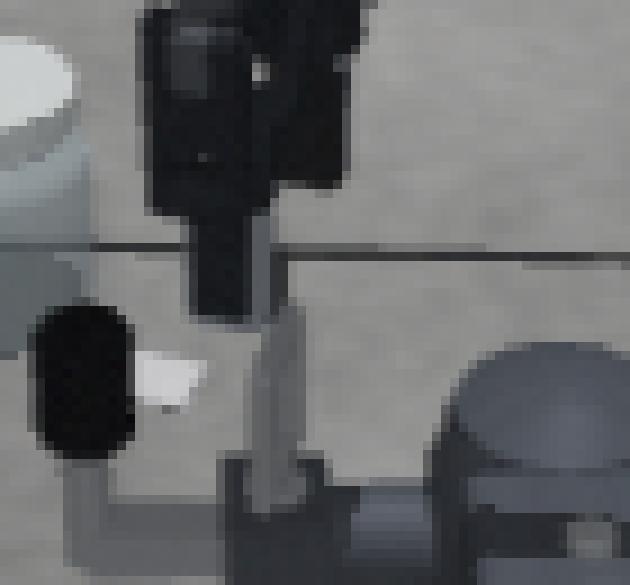

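carry_out(
  increments=[
    [[-0.0024,0.0028,0.01],[0,-0.005,0],0.25],
    [[0,0,0.015],[0,0,0],0.25],
    [[0,0,0.015],[0,0,0],0.25],
    [[0,0,0.01],[0,0,0],0.25],
    [[0,0,0],[0,0,0],0.25],
    [[0,0,0],[0,0,0],0.25],
  ],
)

```text
time: 3.75
tool_pos: [536.3, 16.3, 214.7]
tcp_rot: [-179.9, 0.2, -14.9]
ft_force: [-0.2, -0.2, -0.7]
finger_gap: 64.3
```

```bash
python3 -c "
from h import *
go(537.8,16.1,208,-15)"
```

```text
pos [536.3  16.3 214.7] shift [ 0.0015 -0.0002  0.0067] turn [-0.002  0.003  0.002] F [-0.2 -0.2 -0.7] gap 64.3
```

Descend the rest and close.

carry_out(
  increments=[
    [[0.001,0,0.006],[0,0.003,0],0.25],
    [[0,0,0],[0,0,0],0.4],
    [[0,0,0],[0,0,0],0.6],
    [[0,0,0],[0,0,0],0.8],
    [[0,0,0],[0,0,0],1],
    [[0,0,0],[0,0,0],1],
    [[0,0,0],[0,0,0],1],
  ],
  newtons=40,
)

```text
time: 4.45
tool_pos: [538.2, 16.4, 209.7]
tcp_rot: [-179.8, -0.1, -14.8]
ft_force: [-0.1, 0.3, -1.6]
finger_gap: 38.6
```

```bash
python3 -c "
from h import *
go(537.8,16.1,280,-15)
s=snap('side','s3')
a=s['image'][150:215,230:300]
a=cv2.resize(a,None,fx=9,fy=9,interpolation=cv2.INTER_NEAREST)
cv2.imwrite('pics/c7.png',a)"
```

```text
pos [538.2  16.4 209.7] shift [-0.0002  0.0002 -0.0703] turn [-0.003 -0.002  0.003] F [-0.1  0.3 -1.6] gap 38.6
```

View pics/c7.png

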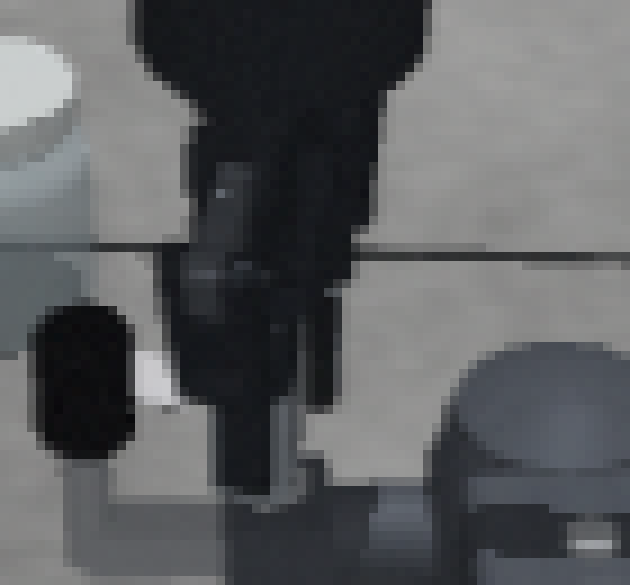

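carry_out(
  increments=[
    [[0,0,-0.005],[0,0,0],1],
    [[0,0,-0.01],[0,0,0],1],
    [[0,0,-0.01],[0,0,0],1],
    [[0,0,-0.012],[0,0,0],1],
    [[0,0,-0.012],[0,0,0],1],
    [[0,0,-0.012],[0,0,0],1],
    [[0,0,-0.012],[0,0,0],1],
    [[0,0,-0.012],[0,0,0],1],
    [[0,0,0],[0,0,0],1],
    [[0,0,0],[0,0,0],1],
  ],
)

```text
time: 5.5
tool_pos: [538.9, 15.7, 305.4]
tcp_rot: [-179.8, -0.4, -14.9]
ft_force: [-0.3, -1.0, -1.7]
finger_gap: 38.7
```

```bash
python3 -c "
from h import *
go(580,180,320,4.5)
s=snap('side','s4')
a=s['image'][120:250,190:320]
a=cv2.resize(a,None,fx=4,fy=4,interpolation=cv2.INTER_CUBIC)
cv2.imwrite('pics/c8.png',a)"
```

```text
pos [538.9  15.7 305.4] shift [-0.0023 -0.1694 -0.0141] turn [-0.002 -0.007 -0.338] F [-0.3 -1.  -1.7] gap 38.7
```

View pics/c8.png

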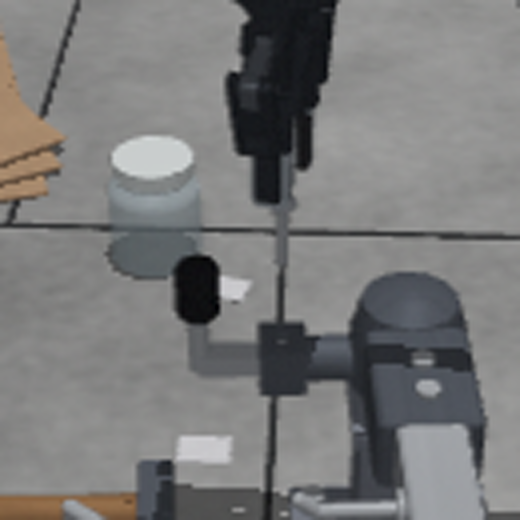

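```bash
python3 -c "
from h import *
go(552.3,187.8,300,4.5)
st=r.sense();Rz=Ro.from_euler('xyz',st['tcp_rot'],degrees=True)
"
```

```text
pos [538.9  15.7 305.5] shift [-0.0312 -0.1697  0.0058] turn [-0.002 -0.008 -0.338] F [ 0.1  0.4 -1.2] gap 38.3
```

carry_out(
  increments=[
    [[0,0,0],[0,-0.008,-0.085],1],
    [[0,0,0],[0,0,-0.085],1],
    [[0,0,0],[0,0,-0.085],1],
    [[0,0,0],[0,0,-0.083],1],
    [[0.0045,-0.028,0],[0,0,0],1],
    [[0.0045,-0.028,0],[0,0,0],1],
    [[0.0045,-0.028,0],[0,0,0],1],
    [[0.0045,-0.028,0],[0,0,0],1],
    [[0.0045,-0.025,0],[0,0,0],1],
    [[0.004,-0.02,0],[0,0,0],1],
    [[0,0,0],[0,0,0],1],
    [[0,0,0],[0,0,0],1],
  ],
)

```text
time: 6.75
tool_pos: [546.7, 179.1, 293.1]
tcp_rot: [-179.9, 1.1, 5.2]
ft_force: [0.1, -0.6, -0.4]
finger_gap: 38.9
```

```bash
python3 -c "
from h import *
go(552.3,187.8,230,4.5)
"
```

```text
pos [546.7 179.1 293.1] shift [ 0.0075 -0.008   0.063 ] turn [-0.002  0.019  0.013] F [ 0.1 -0.6 -0.4] gap 38.9
```

carry_out(
  increments=[
    [[0.0065,-0.008,0.01],[-0.002,0.019,0.013],1],
    [[0,0,0.02],[0,0,0],1],
    [[0,0,0.02],[0,0,0],1],
    [[0,0,0.01],[0,0,0],1],
    [[0,0,0],[0,0,0],1],
    [[0,0,0],[0,0,0],1],
  ],
)

```text
time: 7.35
tool_pos: [552.4, 183.0, 230.3]
tcp_rot: [179.9, 0.1, 4.2]
ft_force: [0.7, -0.8, -0.8]
finger_gap: 38.8
```

```bash
python3 -c "
from h import *
go(552.3,187.8,198,4.5)
s=snap('side','s5');t=snap('top','t5')
a=s['image'][180:270,220:330]
cv2.imwrite('pics/c9.png',cv2.resize(a,None,fx=6,fy=6,interpolation=cv2.INTER_CUBIC))
b=t['image'][140:220,150:250]
cv2.imwrite('pics/c10.png',cv2.resize(b,None,fx=6,fy=6,interpolation=cv2.INTER_CUBIC))
"
```

```text
pos [552.4 183.  230.3] shift [ 0.0003 -0.0048  0.0323] turn [ 0.002  0.001 -0.005] F [ 0.7 -0.8 -0.8] gap 38.8
```

View pics/c9.png

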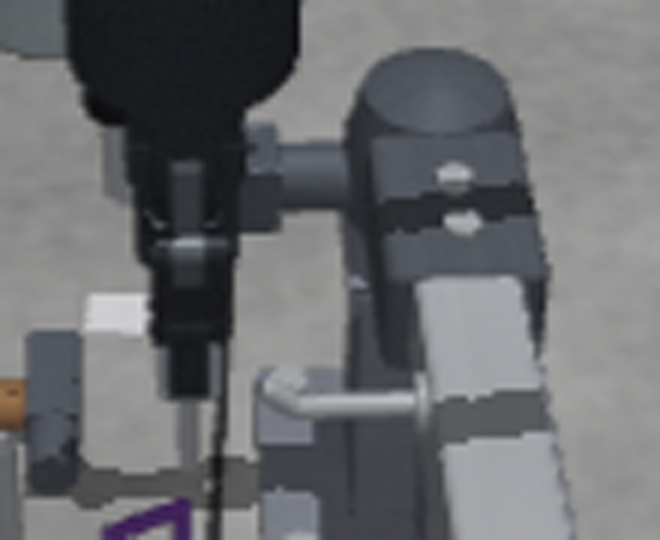

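View pics/c10.png

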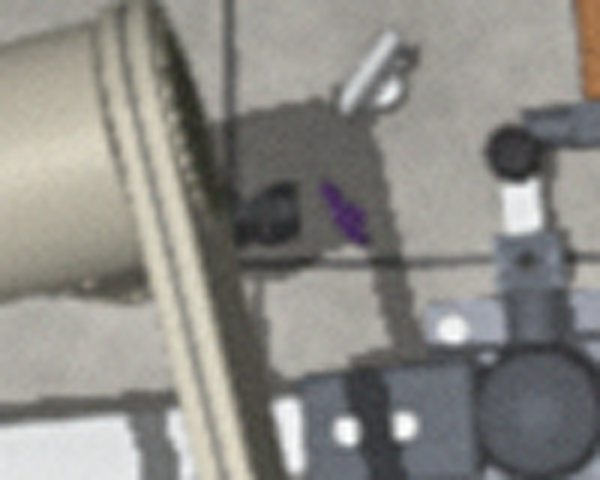

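```bash
python3 -c "
from h import *
s=load('s5');c,d=ray(s,220+188/6-.4,180+470/6-.4)
k=(183-c[1])/d[1];print(c+k*d)
print((proj(s,[[552.4,183,230.3-52],[552.4,183,246],[494.5,183.2,210],[522.4,185.4,210],[522.4,185.4,222.5],[470,181,210]])-[220,180])*6+2)
"
```

```text
[553.48280153 183.         174.24991845]
[[190.47305656 461.6890895 ]
 [188.90524109 321.23872084]
 [352.43679921 402.81037299]
 [273.76055396 404.699997  ]
 [274.18856062 378.60289166]
 [421.41199538 400.63576691]]
```

carry_out(
  increments=[
    [[0,-0.0048,0.01],[0,0,-0.005],1],
    [[0,0,0.01],[0,0,0],1],
    [[0,0,0.008],[0,0,0],1],
    [[0,0,0],[0,0,0],1],
    [[0,0,0],[0,0,0],1],
  ],
)

```text
time: 7.95
tool_pos: [553.2, 188.9, 202.2]
tcp_rot: [180.0, -0.2, 4.5]
ft_force: [0.2, -0.6, -1.8]
finger_gap: 39.1
```

```bash
python3 -c "
from h import *
go(550.3,187.7,200,4.5)
s=snap('side','s6')
a=s['image'][180:270,220:330]
cv2.imwrite('pics/c11.png',cv2.resize(a,None,fx=6,fy=6,interpolation=cv2.INTER_CUBIC))
"
```

```text
pos [553.2 188.9 202.2] shift [-0.003   0.0009  0.0022] turn [ 0.001 -0.003  0.001] F [ 0.2 -0.6 -1.8] gap 39.1
```

View pics/c11.png

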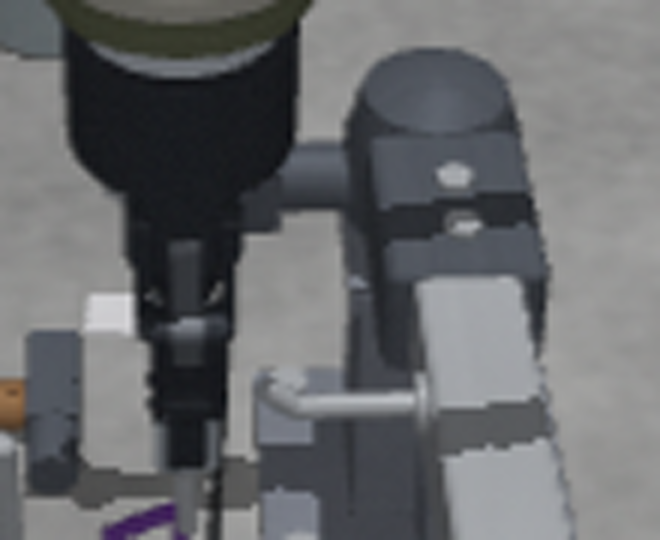

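carry_out(
  increments=[
    [[-0.006,0.001,0.002],[0,-0.003,0],1],
    [[-0.007,0,0],[0,0,0],1],
    [[-0.007,0,0],[0,0,0],1],
    [[-0.005,0,0],[0,0,0],1],
    [[0,0,0],[0,0,0],1],
    [[0,0,0],[0,0,0],1],
  ],
)

```text
time: 8.6
tool_pos: [526.1, 185.6, 201.2]
tcp_rot: [180.0, -0.1, 4.5]
ft_force: [0.2, 0.1, -0.5]
finger_gap: 38.7
```

```bash
python3 -c "
from h import *
go(500.5,183.7,200,4.5)
s=snap('side','s7')
a=s['image'][180:270,220:330]
cv2.imwrite('pics/c12.png',cv2.resize(a,None,fx=6,fy=6,interpolation=cv2.INTER_CUBIC))
"
```

```text
pos [526.1 185.6 201.2] shift [-0.0257 -0.0001  0.0012] turn [ 0.001 -0.001  0.001] F [ 0.2  0.1 -0.5] gap 38.7
```

View pics/c12.png

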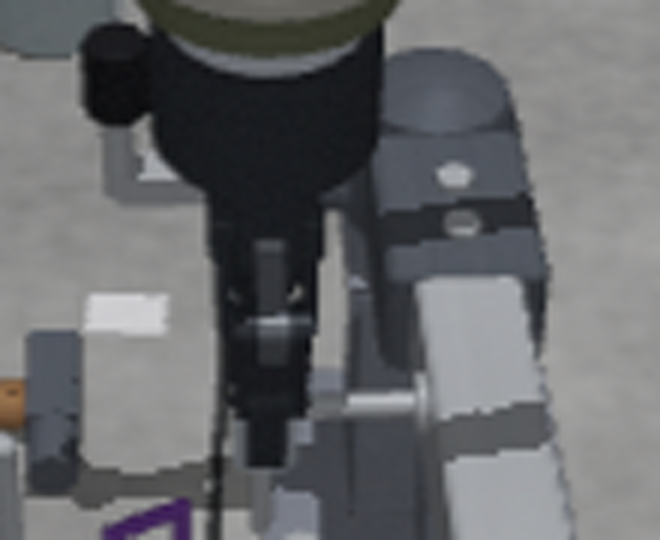

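carry_out(
  increments=[
    [[-0.006,0,0.001],[0,0,0],1],
    [[-0.007,0,0],[0,0,0],1],
    [[-0.007,0,0],[0,0,0],1],
    [[-0.004,0,0],[0,0,0],1],
    [[0,0,0],[0,0,0],1],
    [[0,0,0],[0,0,0],1],
  ],
)

```text
time: 9.25
tool_pos: [500.1, 183.6, 200.1]
tcp_rot: [180.0, -0.1, 4.5]
ft_force: [-0.5, 0.5, -1.9]
finger_gap: 38.5
```

```bash
python3 -c "
from h import *
go(500.5,183.7,184,4.5)
s=snap('side','s8')
a=s['image'][180:270,220:330]
cv2.imwrite('pics/c13.png',cv2.resize(a,None,fx=6,fy=6,interpolation=cv2.INTER_CUBIC))
"
```

```text
pos [500.1 183.6 200.1] shift [ 0.0004 -0.0001  0.0161] turn [ 0.001 -0.001  0.001] F [-0.5  0.5 -1.9] gap 38.5
```

View pics/c13.png

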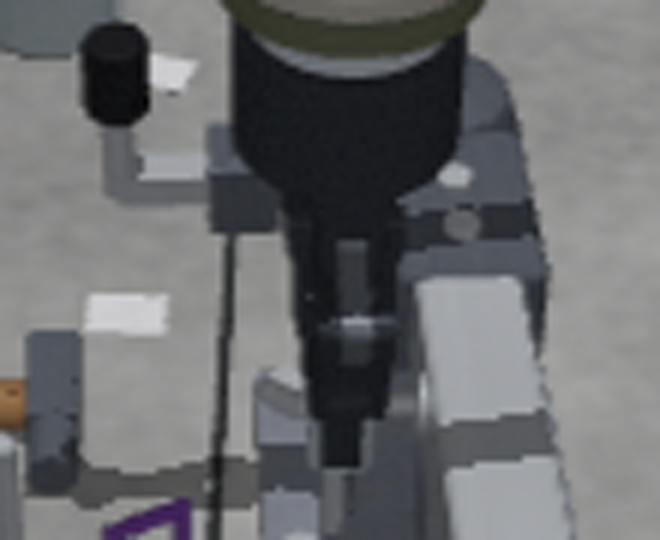

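carry_out(
  increments=[
    [[0,0,0.005],[0,0,0],1],
    [[0,0,0.004],[0,0,0],1],
    [[0,0,0.003],[0,0,0],1],
    [[0,0,0],[0,0,0],1],
    [[0,0,0],[0,0,0],1],
  ],
)

```text
time: 9.8
tool_pos: [500.5, 183.5, 186.4]
tcp_rot: [180.0, -0.0, 4.5]
ft_force: [0.2, -0.8, -1.1]
finger_gap: 38.9
```

carry_out(
  increments=[
    [[0,0,0.002],[0,0,0],1],
    [[0,0,0],[0,0,0],1],
    [[0,0,0],[0,0,0],1],
  ],
)

```text
time: 10.1
tool_pos: [500.6, 183.5, 184.3]
tcp_rot: [180.0, -0.0, 4.5]
ft_force: [-0.7, 0.6, -1.3]
finger_gap: 38.8
```

carry_out(
  increments=[
    [[0,0,0.002],[0,0,0],1],
    [[0,0,0],[0,0,0],1],
    [[0,0,0],[0,0,0],1],
  ],
)

```text
time: 10.4
tool_pos: [500.9, 183.6, 182.7]
tcp_rot: [180.0, -0.1, 4.5]
ft_force: [-0.4, 0.9, -0.7]
finger_gap: 39.2
```

```bash
python3 -c "
from h import *
s=snap('side','s9')
a=s['image'][180:270,220:330]
cv2.imwrite('pics/c14.png',cv2.resize(a,None,fx=6,fy=6,interpolation=cv2.INTER_CUBIC))
"
```

```text
(no output)
```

View pics/c14.png

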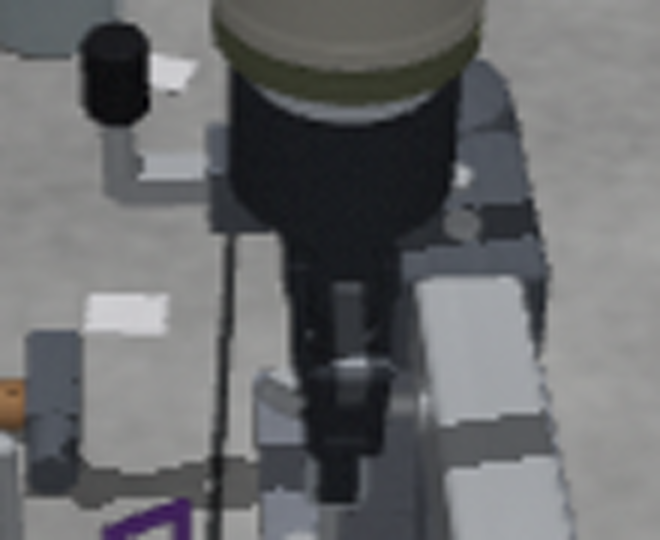

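carry_out(
  increments=[
    [[0,0,0.001],[0,0,0],0.45],
    [[0,0,0],[0,0,0],0.35],
    [[0,0,0],[0,0,0],0.25],
    [[0,0,0],[0,0,0],0.2],
    [[0,0,0],[0,0,0],0.2],
  ],
)

```text
time: 10.95
tool_pos: [501.2, 183.7, 182.1]
tcp_rot: [180.0, -0.1, 4.5]
ft_force: [-0.4, 0.6, -0.2]
finger_gap: 68.2
```

carry_out(
  increments=[
    [[0,0,-0.01],[0,0,0],0.2],
    [[0,0,-0.02],[0,0,0],0.2],
    [[0,0,-0.03],[0,0,0],0.2],
    [[0,0,-0.03],[0,0,0],0.2],
    [[0,0,-0.03],[0,0,0],0.2],
    [[0,0,0],[0,0,0],0.2],
  ],
)

```text
time: 11.55
tool_pos: [500.1, 183.5, 309.3]
tcp_rot: [180.0, -0.1, 4.5]
ft_force: [0.6, 0.5, 0.5]
finger_gap: 68.4
```

```bash
python3 -c "
from h import *
go(589.6,20.2,300,94.5)
s=snap('side','s10')
a=s['image'][150:290,190:330]
cv2.imwrite('pics/c15.png',cv2.resize(a,None,fx=4,fy=4,interpolation=cv2.INTER_CUBIC))
"
```

```text
pos [500.1 183.5 309.3] shift [0.0764 0.1698 0.0094] turn [ 1.00e-03 -1.00e-03 -1.57e+00] F [0.6 0.5 0.5] gap 68.4
```

View pics/c15.png

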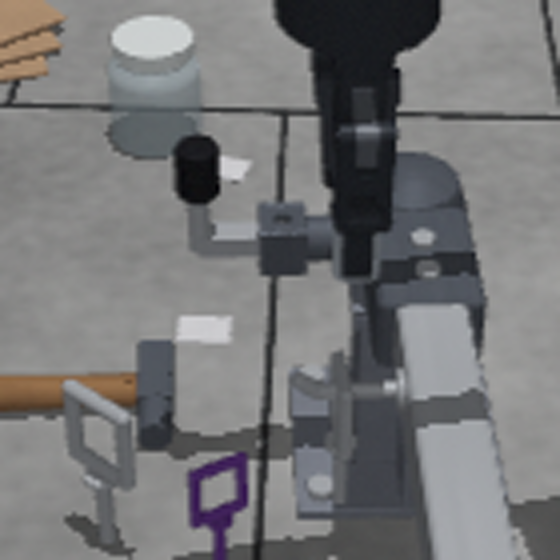

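carry_out(
  increments=[
    [[0.019,0.0425,0],[0,0,0],0.3],
    [[0.019,0.0425,0],[0,0,0],0.3],
    [[0.019,0.0425,0],[0,0,0],0.3],
    [[0.019,0.0425,0],[0,0,0],0.3],
    [[0,0,0],[0,0,-0.14],0.35],
    [[0,0,0],[0,0,-0.14],0.4],
    [[0,0,0],[0,0,-0.14],0.45],
    [[0,0,0],[0,0,-0.14],0.45],
    [[0,0,0],[0,0,-0.14],0.45],
    [[0,0,0],[0,0,-0.14],0.45],
    [[0,0,0],[0,0,-0.14],0.45],
    [[0,0,0],[0,0,-0.14],0.45],
  ],
)

```text
time: 12.8
tool_pos: [587.1, 13.2, 295.2]
tcp_rot: [-179.0, 0.3, 71.2]
ft_force: [-0.1, 0.1, 0.2]
finger_gap: 47.1
```

carry_out(
  increments=[
    [[0,0,0],[0,0,-0.14],0.45],
    [[0,0,0],[0,0,-0.14],0.45],
    [[0,0,0],[0,0,-0.1],0.45],
    [[0,0,0],[0,0,0],0.45],
    [[0,0,0],[0,0,0],0.45],
  ],
)

```text
time: 13.3
tool_pos: [584.7, 13.3, 289.8]
tcp_rot: [-178.4, -0.2, 93.9]
ft_force: [-0.5, 0.1, -0.5]
finger_gap: 47.3
```

```bash
python3 -c "
from h import *
go(589.6,20.2,280,94.5)
"
```

```text
pos [584.7  13.3 289.8] shift [0.0065 0.0057 0.0097] turn [-0.028 -0.003 -0.01 ] F [-0.5  0.1 -0.5] gap 47.3
```

carry_out(
  increments=[
    [[0.0065,0.0057,0.005],[-0.028,-0.003,-0.01],0.45],
    [[0,0,0],[0,0,0],0.45],
    [[0,0,0],[0,0,0],0.45],
  ],
)

```text
time: 13.6
tool_pos: [589.2, 20.0, 283.6]
tcp_rot: [-179.9, -0.0, 94.0]
ft_force: [0.3, -0.0, 0.3]
finger_gap: 47.4
```

```bash
python3 -c "
from h import *
go(589.6,20.2,219,94.5)
s=snap('side','s11')
a=s['image'][140:230,190:290]
cv2.imwrite('pics/c16.png',cv2.resize(a,None,fx=6,fy=6,interpolation=cv2.INTER_CUBIC))
"
```

```text
pos [589.2  20.  283.6] shift [0.0001 0.0005 0.0646] turn [-0.001 -0.    -0.008] F [ 0.3 -0.   0.3] gap 47.4
```

View pics/c16.png

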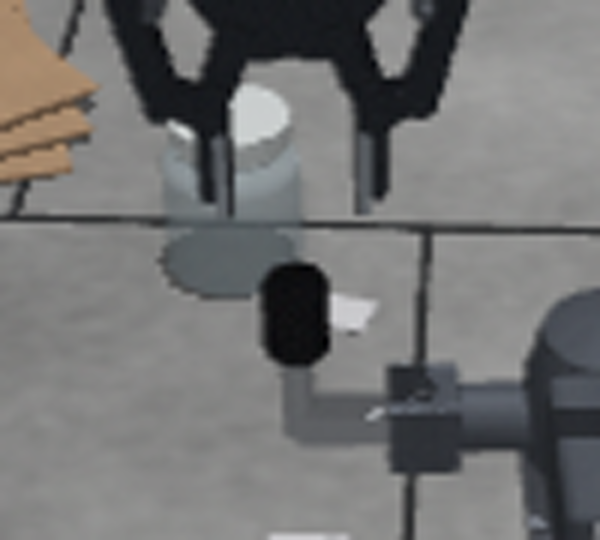

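Jaws straddle the knob (knob at crop (295,310), jaws at 230 and 358). Descend and close.

carry_out(
  increments=[
    [[0,0,0.015],[0,0,-0.008],0.45],
    [[0,0,0.015],[0,0,0],0.45],
    [[0,0,0.015],[0,0,0],0.45],
    [[0,0,0.008],[0,0,0],0.45],
    [[0,0,0],[0,0,0],0.45],
    [[0,0,0],[0,0,0],0.45],
  ],
)

```text
time: 14.25
tool_pos: [587.8, 19.4, 223.7]
tcp_rot: [-179.7, -0.0, 94.4]
ft_force: [0.4, -0.1, 0.3]
finger_gap: 47.5
```

```bash
python3 -c "
from h import *
go(589.6,20.2,219,94.5)
"
```

```text
pos [587.8  19.4 223.7] shift [0.0006 0.0019 0.0046] turn [-0.006 -0.001 -0.002] F [ 0.4 -0.1  0.3] gap 47.5
```

carry_out(
  increments=[
    [[0.0006,0.0018,0.004],[-0.006,0,0],0.5],
    [[0,0,0],[0,0,0],0.6],
    [[0,0,0],[0,0,0],0.8],
    [[0,0,0],[0,0,0],1],
    [[0,0,0],[0,0,0],1],
    [[0,0,0],[0,0,0],1],
  ],
  newtons=90,
)

```text
time: 14.85
tool_pos: [590.1, 20.1, 220.9]
tcp_rot: [179.9, -0.0, 94.4]
ft_force: [-0.8, -0.7, -2.4]
finger_gap: 26.3
```

```bash
python3 -c "
from h import *
go(589.6,20.2,219,94.5)
s=snap('side','s12')
a=s['image'][140:290,190:320]
cv2.imwrite('pics/c17.png',cv2.resize(a,None,fx=4,fy=4,interpolation=cv2.INTER_CUBIC))
"
```

```text
pos [590.1  20.1 220.9] shift [ 0.0001 -0.0005  0.0019] turn [ 0.002 -0.    -0.002] F [-0.8 -0.7 -2.4] gap 26.3
```

View pics/c17.png

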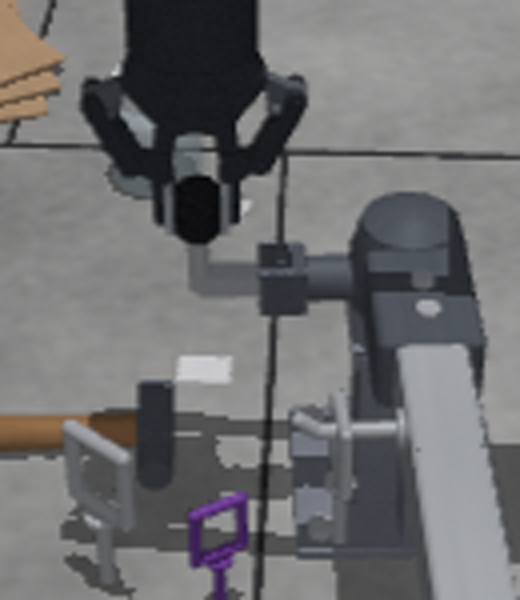

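carry_out(
  increments=[
    [[0,0.004,0],[0,0,0],1],
    [[0,0.005,0],[0,0,0],1],
    [[0,0.004,0],[0,0,0],1],
    [[0,0.003,0],[0,0,0],1],
    [[0,0,0],[0,0,0],1],
  ],
)

```text
time: 15.4
tool_pos: [601.2, 21.0, 220.7]
tcp_rot: [-179.4, -0.0, 94.4]
ft_force: [-11.5, -1.0, 1.9]
finger_gap: 26.0
```

carry_out(
  increments=[
    [[0,0.004,0],[0,0,0],1],
    [[0,0.002,0],[-0.01,0,0],1],
    [[0,0,0],[0,0,0],1],
    [[0,0,0],[0,0,0],1],
  ],
)

```text
time: 15.8
tool_pos: [602.5, 21.1, 220.7]
tcp_rot: [-179.3, -0.0, 94.4]
ft_force: [-11.2, -1.2, 1.9]
finger_gap: 25.9
```

carry_out(
  increments=[
    [[0,0.004,0],[0,0,0],1],
    [[0,0.004,0],[0,0,0],1],
    [[0,0.0015,0],[0,0,0],1],
    [[0,0.001,0],[0,0,0],1],
  ],
)

```text
time: 16.2
tool_pos: [608.5, 21.5, 220.6]
tcp_rot: [-178.7, -0.0, 94.4]
ft_force: [-12.8, -0.9, 1.4]
finger_gap: 26.0
```

carry_out(
  increments=[
    [[0,0,-0.004],[0,0,0],1],
    [[0,0,-0.006],[0,0,0],1],
    [[0,0.0005,-0.006],[0,0,0],1],
  ],
)

```text
time: 16.5
tool_pos: [603.5, 21.4, 229.6]
tcp_rot: [-177.7, -0.1, 94.4]
ft_force: [-11.2, -3.0, -11.9]
finger_gap: 25.5
```

```bash
python3 -c "
from h import *
go(606,21.5,260,94.5)
print(r.sense()['wrist_torque'])
s=snap('side','s13')
a=s['image'][140:290,190:320]
cv2.imwrite('pics/c18.png',cv2.resize(a,None,fx=4,fy=4,interpolation=cv2.INTER_CUBIC))
"
```

```text
pos [603.5  21.4 229.6] shift [-0.      0.0013 -0.0304] turn [-0.04  -0.002 -0.002] F [-11.2  -3.  -11.9] gap 25.5
[-0.4605854   1.55347897  0.24467893]
```

View pics/c18.png

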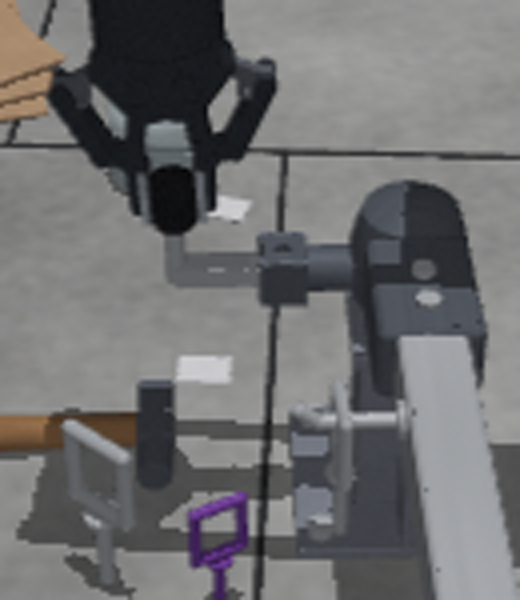

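carry_out(
  increments=[
    [[0,0.002,-0.01],[-0.015,0,0],1],
    [[0,0.002,-0.01],[-0.015,0,0],1],
    [[0,0.0015,-0.012],[-0.01,0,0],1],
    [[0,0.0015,-0.012],[-0.01,0,0],1],
  ],
)

```text
time: 16.95
tool_pos: [598.5, 22.5, 258.7]
tcp_rot: [-178.2, -0.4, 94.4]
ft_force: [-10.3, 1.9, -11.8]
finger_gap: 25.9
```

```bash
python3 -c "
from h import *
go(605,21.5,313,94.5)
"
```

```text
pos [598.5  22.5 258.7] shift [-0.0011  0.0047 -0.0545] turn [-0.031 -0.007 -0.002] F [-10.3   1.9 -11.8] gap 25.9
```

carry_out(
  increments=[
    [[0,0.005,-0.002],[-0.01,0,0],1],
    [[0,0.005,-0.004],[-0.01,0,0],1],
    [[0,0.003,-0.01],[-0.01,0,0],1],
  ],
)

```text
time: 17.25
tool_pos: [603.5, 23.3, 265.1]
tcp_rot: [-178.5, -0.5, 94.4]
ft_force: [-12.7, 2.9, -11.7]
finger_gap: 25.9
```

carry_out(
  increments=[
    [[0,0.003,-0.012],[-0.01,0,0],1],
    [[0,0.003,-0.012],[-0.01,0,0],1],
    [[0,0.003,-0.012],[-0.01,0,0],1],
  ],
)

```text
time: 17.55
tool_pos: [603.8, 26.0, 289.7]
tcp_rot: [-178.4, -0.8, 94.4]
ft_force: [-12.0, 4.7, -10.9]
finger_gap: 25.9
```

```bash
python3 -c "
from h import *
go(605,21.5,313,94.5)
"
```

```text
pos [603.8  26.  289.7] shift [-0.0042  0.0002 -0.0234] turn [-0.027 -0.014 -0.001] F [-12.    4.7 -10.9] gap 25.9
```

carry_out(
  increments=[
    [[0,0.003,-0.012],[-0.01,0,0],1],
    [[0,0.003,-0.012],[-0.01,0,0],1],
    [[0,0.003,-0.01],[-0.01,0,0],1],
    [[0,0.002,-0.004],[-0.005,0,0],1],
  ],
)

```text
time: 17.95
tool_pos: [604.2, 28.7, 315.1]
tcp_rot: [-178.2, -1.1, 94.4]
ft_force: [-11.5, -0.2, -11.0]
finger_gap: 25.5
```

```bash
python3 -c "
from h import *
go(605,26,313,94.5)
s=snap('side','s14')
cv2.imwrite('pics/c19.png',cv2.resize(s['image'][80:300,180:340],None,fx=2.7,fy=2.7,interpolation=cv2.INTER_CUBIC))
"
```

```text
pos [604.2  28.7 315.1] shift [-0.0028  0.0006  0.002 ] turn [-0.031 -0.019 -0.002] F [-11.5  -0.2 -11. ] gap 25.5
```

View pics/c19.png

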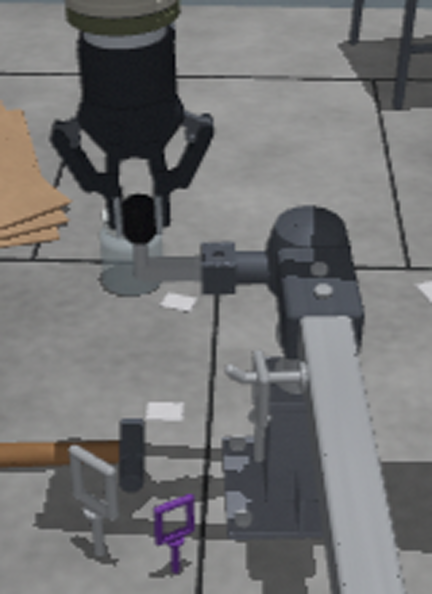

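carry_out(
  increments=[
    [[0,0.003,-0.001],[0,0,0],1],
    [[0,0.002,-0.001],[0,0,0],1],
    [[0,0.002,-0.001],[0,0,0],1],
  ],
)

```text
time: 18.3
tool_pos: [604.8, 28.1, 309.1]
tcp_rot: [-176.9, -1.1, 94.1]
ft_force: [-13.3, -0.4, -11.1]
finger_gap: 26.3
```

```bash
python3 -c "
from h import *
go(605,28,315,94.5)
s=snap('side','s15');t=snap('top','t15')
for i in range(6): snap('top','tmp')
go(605,28,315,94.5)
cv2.imwrite('pics/c20.png',cv2.resize(s['image'][130:230,190:330],None,fx=5,fy=5,interpolation=cv2.INTER_CUBIC))
cv2.imwrite('pics/c21.png',cv2.resize(t['image'][120:250,150:290],None,fx=5,fy=5-.4,interpolation=cv2.INTER_CUBIC))
"
```

```text
pos [604.8  28.1 309.1] shift [-0.     -0.0001 -0.0059] turn [-0.054 -0.019 -0.006] F [-13.3  -0.4 -11.1] gap 26.3
pos [604.8  28.1 309.1] shift [-0.     -0.0001 -0.0059] turn [-0.054 -0.019 -0.006] F [-12.8   0.6 -12.2] gap 25.7
```

View pics/c20.png

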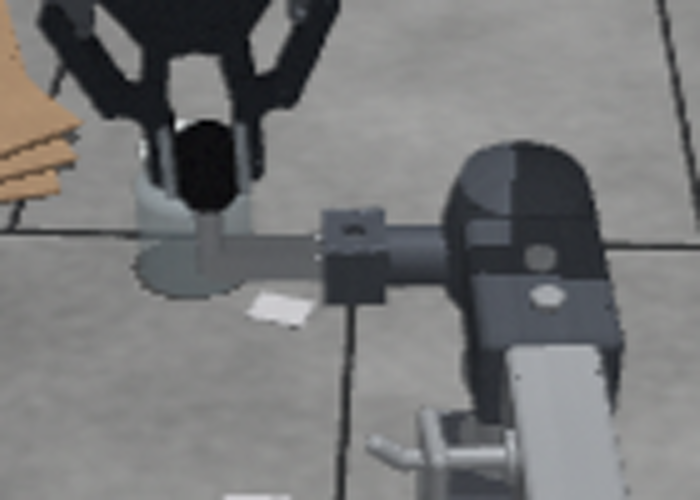

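View pics/c21.png

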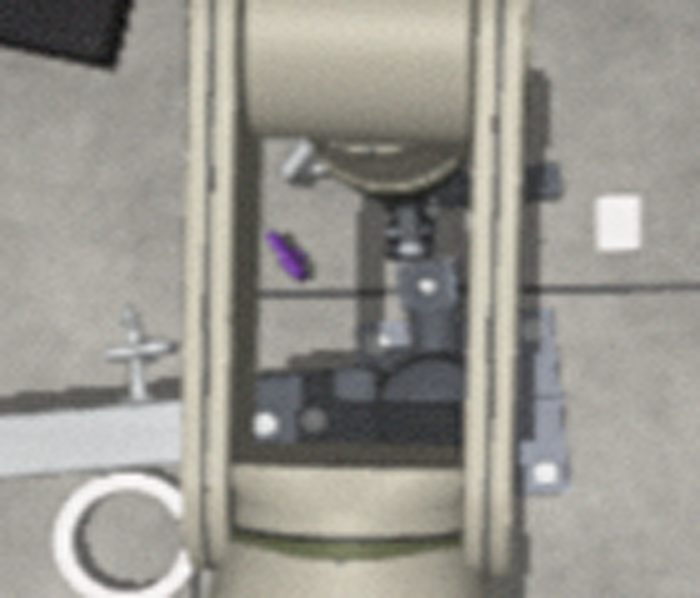

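```bash
python3 -c "
from h import *
s=load('side0');t=load('top0');a,_=tri(t,(160+288/6-.4,140+431/6-.4),s,(190+493/4.6-.4,170+215/4.6-.4))
s=load('s15');t=load('t15');b,e=tri(t,(150+266/5-.4,120+424/4.6-.4),s,(190+547/5-.4,130+295/5-.4))
print(a,b,e)
# head top: highest image point of head back edge vs model
th=np.radians(4.5)
for dz in (80,85,90,95):
  print(dz,[((proj(s,[[460,10+2,234+dz+37*0]])-[190,130])*5+2).round().tolist(),((proj(s,[[460+37*np.cos(a)-0,12+37*np.sin(a),234+dz-(0)] for a in np.radians([-90])])-[190,130])*5+2).round().tolist()])
"
```

```text
[453.43493373 106.16392594 232.70973789] [453.37819981 110.5053559  311.76671866] 1.2988400356181486
80 [[[526.0, 169.0]], [[523.0, 128.0]]]
85 [[[526.0, 160.0]], [[524.0, 119.0]]]
90 [[[527.0, 150.0]], [[525.0, 110.0]]]
95 [[[528.0, 141.0]], [[525.0, 101.0]]]
```

carry_out(
  increments=[
    [[0,0.003,-0.008],[-0.015,0,0],1],
    [[0,0.003,-0.008],[-0.015,0,0],1],
    [[0,0.0025,-0.005],[-0.015,0,0],1],
    [[0,0.0025,-0.0035],[-0.012,0,0],1],
  ],
)

```text
time: 19.1
tool_pos: [606.4, 31.0, 320.0]
tcp_rot: [-178.1, -1.4, 94.1]
ft_force: [-12.6, -4.4, -10.4]
finger_gap: 26.2
```

```bash
python3 -c "
from h import *
go(605,28,315,94.5)
s=snap('side','s16');t=snap('top','t16')
for i in range(10): snap('top','tmp')
go(605,28,315,94.5);print(r.sense()['qd'].round(2))
s=snap('side','s17');t=snap('top','t17')
cv2.imwrite('pics/c22.png',cv2.resize(s['image'][110:290,170:330],None,fx=3.3,fy=3.3,interpolation=cv2.INTER_CUBIC))
cv2.imwrite('pics/c23.png',cv2.resize(t['image'][120:240,150:290],None,fx=5,fy=5,interpolation=cv2.INTER_CUBIC))
"
```

```text
pos [606.4  31.  320. ] shift [-0.0031 -0.0014  0.005 ] turn [-0.032 -0.025 -0.007] F [-12.6  -4.4 -10.4] gap 26.2
pos [606.3  30.9 319.6] shift [-0.0029 -0.0013  0.0046] turn [-0.033 -0.025 -0.008] F [-13.5  -0.1 -11.4] gap 25.7
[-0.   -0.04  0.    0.12 -0.08  0.02]
```

View pics/c22.png

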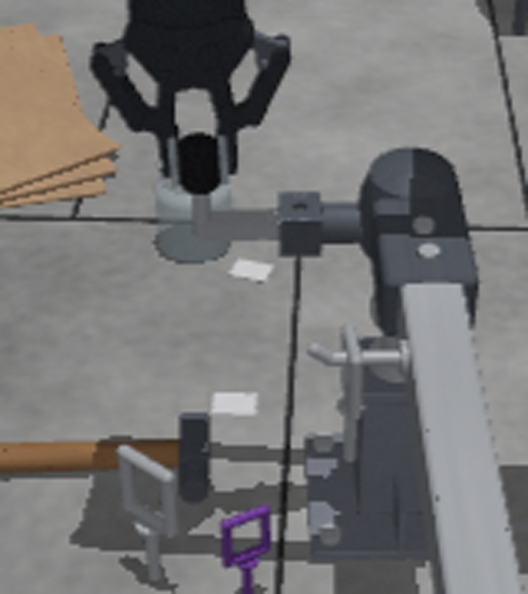

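View pics/c23.png

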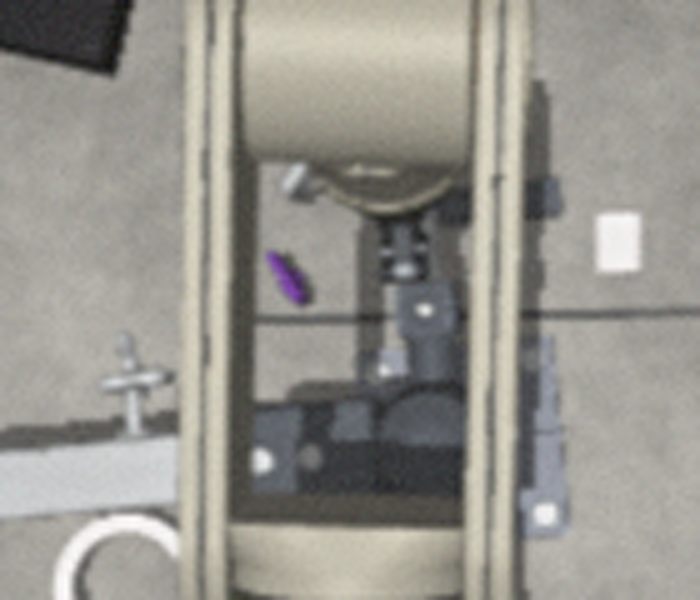

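```bash
python3 -c "
from h import *
s=load('s17');t=load('t17');b,e=tri(t,(150+262/5-.4,120+461/5-.4),s,(170+428/3.3-.4,110+250/3.3-.4));print(b,e,(b[2]-232.7)*1200/1100)
print(r.sense()['time'],r.sense()['tool_pos'],np.linalg.norm(r.sense()['ft_force']))
print(r.hand_in())"
```

```text
[453.38561584 111.58914618 320.86517849] 1.2260004669834461 96.18019471886419
19.8 [606.28123691  30.86791908 319.60613816] 16.59073727938595
the job is handed in; nothing more can be done
None
```

The trailer is uncoupled. I drew the steel pin up out of the latch and hung it by its loop on the keeper peg. I then pulled the latch knob out and lifted the coupler off the ball with the latch held out. The job was handed in at about 19.8 s, with the arm still holding the drawbar up.

**Lift height:** In the last pictures a coupler bolt had risen 88 mm. That puts the coupler about 96 mm up and its rim about 36 mm above the ball's top. An earlier, lower measurement gave 86 mm, so I raised it further for margin.

**Latch:** It was about 16–18 mm out at the end. That is from the tool's travel, and the spring pull of about 13 N agrees. While lifting it briefly slipped back to about 9 mm, the edge of being free; I drew it out again at once.

**Pin and bystanders:** In the last pictures the pin hung on its peg and the look-alike pins stood as before. The hammer and tape roll looked unmoved. The jar was half hidden behind the gripper, and I did not measure any of the three.

**Stillness:** The tool moved less than 0.5 mm over the last half second, with about 17 N on the wrist. The tool had tilted about 2° under the load.

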